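# Put the red bit case in the third gap behind the sliding glass door

## Task

Using fingertips only, run the cabinet's glass door along its rail by its finger pull, counting gaps from the right-hand end, full or empty, until the third gap is clear and most of the fourth is still covered. Then push the red bit case along the worktop into that third gap until it is fully home against the back stop, and push the door shut again. Never grip, lift or tip the red case, and leave the other cases, the battery, the punch and the glue where they are.

Things in the scene. Friction and masses are not known exactly. Their poses are not given: they have to be found in the camera images.
- cabinet: Fixed low plywood parts cabinet, clear top, 408 wide (its y) x 93 deep x 70 high, without a floor: things slide in on the worktop (z = 0). Origin on the worktop at mid width, 50 mm behind the front face; x points into the cabinet (away from the robot), y to the robot's left. Front edges of dividers and top are at x = -50 mm. A bay with a dish of screws behind fixed glass fills y = 24 to 196 mm.
- first_gap (a point): Centre of the mouth of the first gap, at the right-hand (-y) end: cabinet x = -50, y = -178 mm, on the worktop. Five gaps follow towards +y, 44 mm apart, each 36 wide, 60 high, between 8 mm boards with rounded front edges (first board at cabinet y = -200 mm). Every gap ends at a wooden back stop, 25 mm high, with its face at cabinet x = +35 mm.
- rail_end (a point): Right-hand end of the aluminium door rail, on the front edge of the cabinet's top: cabinet x = -46, y = -204 mm, 70 mm above the worktop. The rail runs 408 mm to +y; the door's hangers ride over it, up to 74 mm.
- door (a joint): Glass door hung from the rail before the five gaps; metres, 0 = shut, grows to 0.18 as it slides to cabinet +y. Stays where left (friction 1.2 N + 3 N per m/s). Right edge at cabinet y = -204 mm + value: third gap clear from 0.132, fourth starts to open at 0.140, half open at 0.158. Pane 224 wide, cabinet x -64 to -59 mm, z 4 to 71 mm. A case standing over 9 mm out of the front face blocks it.
- door_pull (a point): Middle of the door's finger pull, an upright black bar along the right-hand edge of the pane: 12 mm wide (cabinet y), standing 18 mm out from the glass towards the robot (cabinet x -82 to -64 mm), 4 to 62 mm above the worktop. The point is 33 mm above the worktop at cabinet x = -72 mm, y = -198 mm + door value. Moves with the door.
- red_case: Red plastic bit case, loose, standing on edge before the cabinet: 88 long (its x) x 26 thick (its y) x 54 high, 0.11 to 0.24 kg, a row of steel bits along its top. Origin: centre of underside. Flat core ends (18 wide, 42 high) stand 3 mm proud of the side covers (82 long, 46 high). Its x lies roughly along the cabinet's x. Fully home: origin at cabinet x = -9 mm, 3 mm out of the front face.
- grey_case: Grey bit case of the same size and origin as the red one, stored in the first or the fourth gap. Leave it.
- blue_case: Blue bit case of the same size and origin as the red one, stored in the first or the fourth gap. Leave it.
- battery: Black drill battery pack, loose, 115 x 75 x 60 high, 0.6 kg, on the worktop before the dish bay. Origin: centre of underside. Leave it.
- punch: Steel centre punch, loose, lying, 122 long (its x), 12 thick, on the worktop to the right of the red case. Origin: under its middle. Leave it.
- glue: White glue bottle, loose, 58 across, 150 high, to the left of the cabinet. Origin: centre of underside. Leave it.
There are look-alikes about, which are no part of the job. Of the things that look like the red_case, the middle-sized one is meant.

How it is judged:
By the outcome, as a careful person would: the job done as asked, in the order asked, and still so for the second after the job is handed in, with the robot touching nothing.
It also fails if it takes over 72 s, if anything falls off the work surface, if the arm or the gripper's body presses on something with over 40 N, if the wrist force passes 120 N, or if a joint passes its speed limit or range.

## Robot

A 6-joint arm with a two-finger parallel gripper is mounted at the origin on the work surface. World frame = base frame: x ahead of the robot, y to its left, z up, the work surface at z = 0. Lengths are in mm, angles in rad, forces in N, time in s.
With the tool pointing down it reaches from about 400 to 925 mm from the base axis. Payload 12.5 kg.
Tool frame: the origin (TCP) lies at the very end of the fingers, on their centre line; the grasp point (between the pads) lies 19 mm behind it; z points along the fingers, y is the direction in which the jaws open and shut (so a half turn about z gives the same grasp; the last joint's range is limited). The gripper opens to 95 mm and grips with 3 to 60 N. Pads are 20 mm wide; open, the fingers measure 119 mm over their backs; the gripper's body (75 mm by 180 mm) begins 59 mm behind the grasp point.
Start: joints at [1.001, 0.491, 1.559, -0, 1.092, -0.106], TCP at [279.581, 559, 214.661] pointing down, gripper open.
Joint ranges: [-3.1, 3.1], [-0.84, 2.19], [0.05, 2.79], [-1.13, 4.28], [0.06, 2.93], [-2.69, 2.69]. Speed limits (rad/s): [2.22, 2.22, 2.79, 3.14, 3.14, 3.14].

## Interface

Orientations are given as a rotation vector (axis times angle).
In Python, from plant import ctrl, set_gripper, kinematics, status, cams, job gives the robot as it stands. Calls block until the motion is done:
- ctrl.goto(position, orientation): joint-space move of the TCP to a pose.
- ctrl.move_l(position, frame=None, max_speed=150): straight line of the TCP; frame=None keeps the orientation; max_speed is the mean speed in mm/s.
- ctrl.movej(angles): joint-space move.
- set_gripper(opening, effort=None): finger opening in mm; effort is the grip in N (None keeps the last); returns when the fingers have stopped.
- ctrl.hold(seconds).
- kinematics.solve_ik(position, orientation): joint angles nearest the present ones, or None.
- status.state(): the state.
- cams.get_image(name): name is "side" or "top" or "wrist"; returns the picture (384x512x3 uint8, blue, green, red); there is no depth.
- cams.camera_params(name): a dict with "mtx" (3x3 intrinsics, pixels), "origin" and "attitude" of the camera in the world. Camera axes: x right, y down, z forward; pixel columns grow to the right and rows downward; lengths in mm; the calibration is good to about 2 mm. A picture is of the moment at which its call begins: read the wrist's pose just before it. camera_params takes no time and is no camera call; for the wrist camera it gives the pose at the moment of the call.
A pose or a line that the arm cannot do raises ctrl.Unreachable and nothing moves.
- job.sign_off(): hands the job in, once; it reports no verdict.
Trained networks look in the newest picture that a camera, given by its name, has taken for a name from the list of things; names that differ only in an ending like _2 or _b are one class to them, and where a whole thing is asked for, a point or a joint stands for the part that bears it (a point fixed in the world has none). Each returns a list of dicts, best first, with "conf" (0 to 1); they miss things now and then, are a little off and sometimes report something else, mostly with a low value. They report only what shows in the picture. A call takes as long as a camera call. They do not tell look-alikes from the thing itself.
- cams.cut_out(camera, name): "region" (384x512 bool, what is visible of it) and "box" ([left, top, width, height] in pixels, round what is visible of it).
The state is a dict: "t": time; "joint_pos": joint angles; "dq": joint speeds; "joint_torque": joint torques, N m; "position": TCP position; "tool_rot": TCP orientation; "force": force on the tool from outside, world axes, zero at the start; "ft_torque": the same for the moment, N m; "gripper_width": finger opening in mm.
Only numpy, scipy, OpenCV 4.12 (cv2) and the standard library are available. Lean on these libraries where they do the work, as an engineer would, in place of code of your own. Each camera call takes 0.05 s, during which the arm holds its last target. There are 200 camera calls.

## Working session

There is one attempt and no reset: what is moved stays moved. The work goes in short steps, each a Python script; the robot and the scene stay as the last script left them, time stands still between calls to the robot, and variables do not carry over. Pictures are saved under pics/ and viewed, about 8 in all and at most 12, crops included, and the job is handed in when it is done.

```bash
ls; mkdir -p pics; python3 - <<'E'
from plant import ctrl, status, cams
import cv2,numpy as np
np.set_printoptions(precision=3,suppress=True)
for c in ("top","side"):
    im=cams.get_image(c); cv2.imwrite(f"pics/{c}0.png",im); p=cams.camera_params(c); print(c,p)
    for n in ("red_case","cabinet","door","door_pull","punch","battery","glue"):
        print(n,[(round(r["conf"],2),r["box"]) for r in cams.cut_out(c,n)])
a=cv2.imread("pics/top0.png");b=cv2.imread("pics/side0.png")
cv2.imwrite("pics/top0b.png",cv2.resize(a,(768,576)));cv2.imwrite("pics/side0b.png",cv2.resize(b,(768,576)))
print(status.state())
E
```

```text
pics
top {'mtx': array([[361.533,   0.   , 261.932],
       [  0.   , 361.533, 190.879],
       [  0.   ,   0.   ,   1.   ]]), 'origin': array([460.002,  78.809, 951.817]), 'attitude': array([-2.169,  2.166, -0.066])}
red_case [(0.97, [278.1, 183.9, 23.7, 49.7]), (0.77, [314.7, 249.7, 28.0, 12.1]), (0.71, [343.1, 178.6, 17.4, 37.4])]
cabinet [(0.85, [214.0, 118.9, 164.4, 48.2])]
door [(0.66, [281.9, 149.4, 93.7, 18.9])]
door_pull [(0.78, [282.6, 146.3, 91.5, 22.3])]
punch [(0.64, [415.6, 199.0, 7.8, 36.9])]
battery [(0.56, [213.1, 179.5, 35.1, 47.5])]
glue [(0.91, [81.8, 146.6, 44.4, 24.9])]
side {'mtx': array([[365.654,   0.   , 254.32 ],
       [  0.   , 365.654, 191.936],
       [  0.   ,   0.   ,   1.   ]]), 'origin': array([ 456.907, -727.617,  771.108]), 'attitude': array([-2.276,  0.152, -0.054])}
red_case [(0.88, [209.8, 200.6, 50.8, 23.5]), (0.75, [233.8, 247.6, 35.8, 20.0]), (0.57, [187.3, 237.4, 14.5, 22.8])]
cabinet []
door [(0.84, [272.6, 199.2, 29.1, 72.5])]
door_pull [(0.95, [273.1, 197.8, 29.6, 80.6])]
punch [(0.67, [236.3, 248.2, 33.9, 21.2]), (0.53, [213.8, 329.9, 53.1, 2.2])]
battery [(0.59, [217.0, 167.7, 37.4, 29.5])]
glue [(0.6, [250.7, 101.9, 13.5, 36.3])]
{'t': 0.8, 'joint_pos': array([ 1.001,  0.491,  1.559,  0.   ,  1.092, -0.106]), 'dq': array([-0.002, -0.   , -0.001, -0.001, -0.   , -0.001]), 'joint_torque': array([ -0.001, -61.241, -25.842,   0.069,   0.044,   0.   ]), 'position': array([279.566, 559.006, 214.677]), 'tool_rot': array([0.722, 3.057, 0.   ]), 'force': array([-0.113, -0.392, -0.982]), 'ft_torque': array([ 0.013, -0.022, -0.   ]), 'gripper_width': 95.09781804094638}
```

View pics/top0b.png

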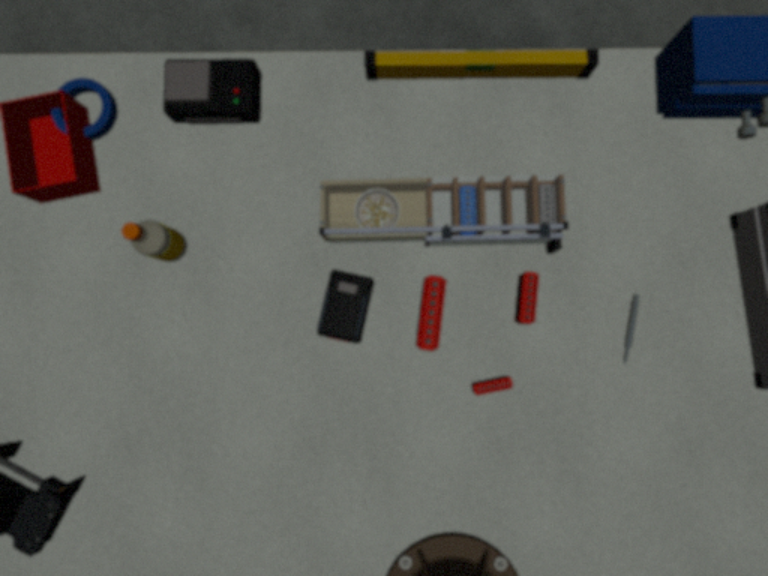

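View pics/side0b.png

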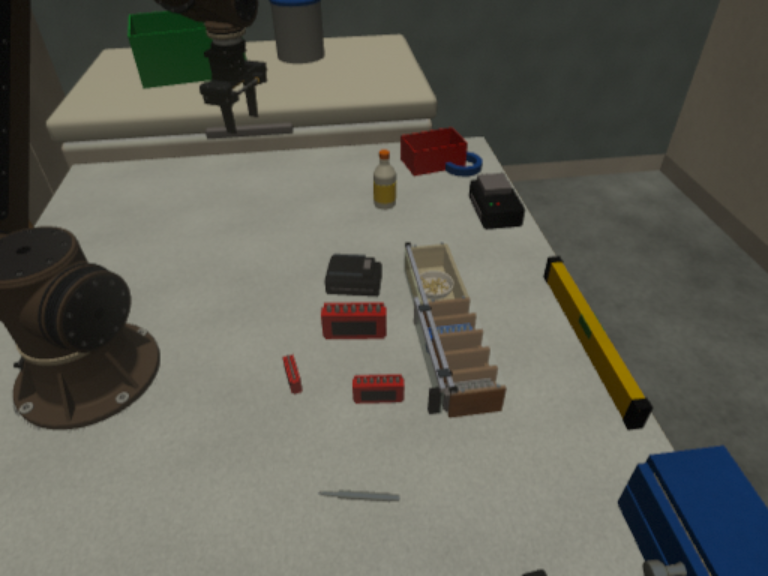

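The three red candidates in the top image (768 px scale) are a big one at (431,312), about 120 mm long, a middle one at (527,298), about 90 mm, and a small one at (492,385), about 68 mm. The middle one matches both the 88 mm length and the "middle-sized" rule. The rail runs from (321,232) to (567,225), with the black pull at (555,245). I'll take a close wrist view to confirm this and measure.

```bash
cat > h.py <<'E'
from plant import ctrl, set_gripper, kinematics, status, cams, job
import cv2, numpy as np
from scipy.spatial.transform import Rotation as R
np.set_printoptions(precision=2,suppress=True)
def ray(p,px,z):
    """world point at height z seen at pixel px"""
    d=R.from_rotvec(p["attitude"]).apply(np.linalg.solve(p["mtx"],[px[0],px[1],1.]))
    return p["origin"]+d*(z-p["origin"][2])/d[2]
def proj(p,X):
    c=R.from_rotvec(p["attitude"]).inv().apply(np.atleast_2d(X)-p["origin"])
    u=c@p["mtx"].T; return u[:,:2]/u[:,2:]
def down(yaw):
    """tool pointing down, jaw axis at angle yaw from world y (tool y -> world y at 0)"""
    return (R.from_euler("z",yaw)*R.from_rotvec([0,np.pi,0])).as_rotvec()
E
python3 - <<'E'
from h import *
p=cams.camera_params("top")
a=ray(p,(321.5/1.5,231/1.5),72);b=ray(p,(566/1.5,225/1.5),72);print("rail",a,b,np.linalg.norm(a-b),np.arctan2(*(b-a)[:2]*[1,-1]))
for q in [(523/1.5,322/1.5),(531/1.5,273/1.5),]: print("red",ray(p,q,50))
w=cams.camera_params("wrist");s=status.state()
T=R.from_rotvec(s["tool_rot"]);print("cam in tool",T.inv().apply(w["origin"]-s["position"]),(T.inv()*R.from_rotvec(w["attitude"])).as_matrix())
print(w["mtx"])
E
```

```text
rail [625.3 216.9  72. ] [ 634.48 -183.35   72.  ] 400.34838397611304 0.02292455716063479
red [ 476.74 -115.49   50.  ]
red [ 558.09 -130.16   50.  ]
cam in tool [  81.      0.14 -170.56] [[-0.   -0.96 -0.29]
 [ 1.    0.   -0.  ]
 [ 0.   -0.29  0.96]]
[[331.79   0.   247.56]
 [  0.   331.79 195.85]
 [  0.     0.     1.  ]]
```

```bash
python3 - <<'E'
from h import *
ctrl.goto([545,-110,280],down(0.02)); ctrl.hold(0.3)
p=cams.camera_params("wrist");im=cams.get_image("wrist");cv2.imwrite("pics/w1.png",im)
cv2.imwrite("pics/w1b.png",cv2.resize(im,(800,600),interpolation=cv2.INTER_CUBIC))
import pickle;pickle.dump(p,open("w1.pkl","wb"));print(status.state()["t"],status.state()["position"],p["origin"])
for n in ("red_case","door_pull"): print(n,[(round(r["conf"],2),r["box"]) for r in cams.cut_out("wrist",n)])
E
```

```text
3.7083 [ 545.04 -109.8   279.98] [ 464.02 -111.78  450.54]
red_case [(0.6, [336.4, 64.9, 67.5, 111.3]), (0.56, [224.3, 106.1, 24.7, 74.1]), (0.56, [256.0, 0.0, 60.5, 31.5])]
door_pull [(0.55, [194.4, 197.0, 179.1, 45.6])]
```

View pics/w1b.png

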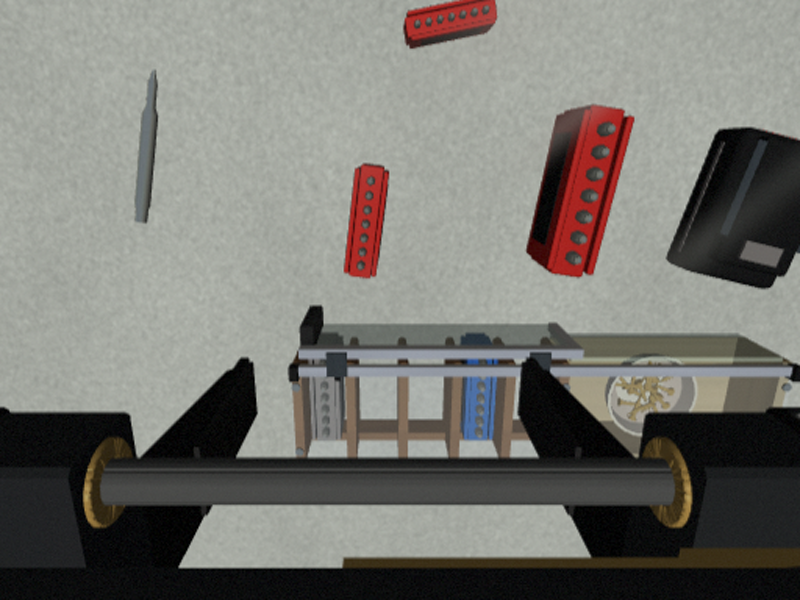

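```bash
python3 - <<'E'
from h import *
import pickle;p=pickle.load(open("w1.pkl","rb"));k=1.5625
f=lambda x,y,z:ray(p,(x/k,y/k),z)
a=f(290,371,72);b=f(799,371,72);d=b-a;yaw=np.arctan2(-d[0],d[1]);print("rail",a,b,np.linalg.norm(d),yaw)
for z in (46,50): 
    A=f(371,165,z);B=f(361,277,z);print("red",z,A,B,np.linalg.norm(A-B),(A+B)/2,np.arctan2((B-A)[1],(B-A)[0]))
print("pull top front corners",f(304,308,62),f(323,308,62))
# predicted outlines
im=cv2.imread("pics/w1b.png")
Rz=R.from_euler("z",yaw);O=(a+b)/2*[1,1,0]-Rz.apply([-46,0,0]);print("cab",O,yaw)
for X in [(-46,-204,74),(-46,204,74),(-82,-204,62),(-82,-192,62),(-64,-204,62),(-50,-200,70),(-50,-156,70),(-50,-112,70),(-50,-68,70),(-50,-24,70),(35,-112,25),(35,-68,25)]:
    u=proj(p,O+Rz.apply(X))[0]*k;cv2.circle(im,(int(u[0]),int(u[1])),2,(0,255,0),-1)
cv2.imwrite("pics/w1c.png",cv2.resize(im[150:460,270:620],None,fx=1.9,fy=1.9))
E
```

```text
rail [ 633.97 -185.17   72.  ] [625.72 218.33  72.  ] 403.5808768692876 0.020450900949654172
red 46 [ 475.73 -123.52   46.  ] [ 562.57 -130.54   46.  ] 87.12224947700155 [ 519.15 -127.03   46.  ] -0.0806067509375791
red 50 [ 475.61 -123.41   50.  ] [ 561.59 -130.35   50.  ] 86.26079944981673 [ 518.6  -126.88   50.  ] -0.08060675093757926
pull top front corners [ 584.55 -174.33   62.  ] [ 584.25 -159.43   62.  ]
cab [675.84  17.52   0.  ] 0.020450900949654172
```

View pics/w1c.png

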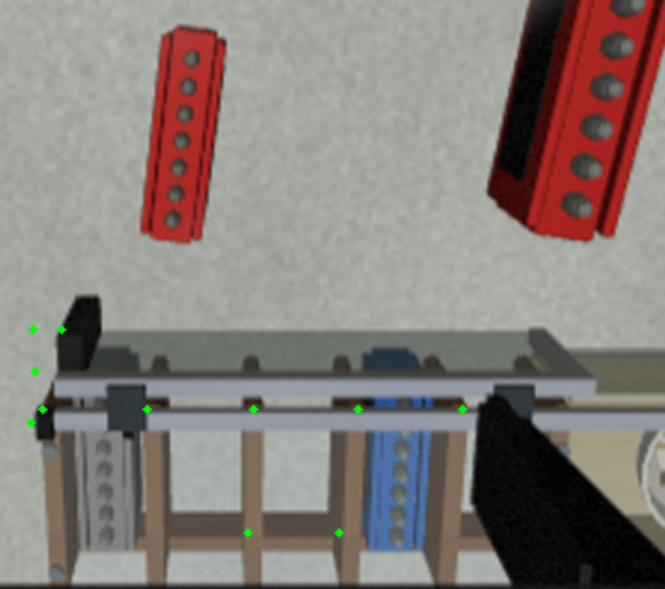

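The overlay sits about 8–10 mm too far right. The rail's left end was cut off at the picture edge, and the pull's top front is really at crop (58–85, 335). I'll take one closer view with the gripper closed and the cabinet centred.

```bash
python3 - <<'E'
from h import *
import pickle
set_gripper(0)
ctrl.goto([600,-90,235],down(0.02)); ctrl.hold(0.3)
p=cams.camera_params("wrist");im=cams.get_image("wrist");cv2.imwrite("pics/w2.png",im);pickle.dump(p,open("w2.pkl","wb"))
c=cv2.resize(im[60:300,100:420],None,fx=2.5,fy=2.5,interpolation=cv2.INTER_CUBIC);cv2.imwrite("pics/w2b.png",c)
print(status.state()["t"],status.state()["gripper_width"],p["origin"])
E
```

```text
6.075 0.2802438350551231 [518.47 -92.25 406.47]
```

View pics/w2b.png

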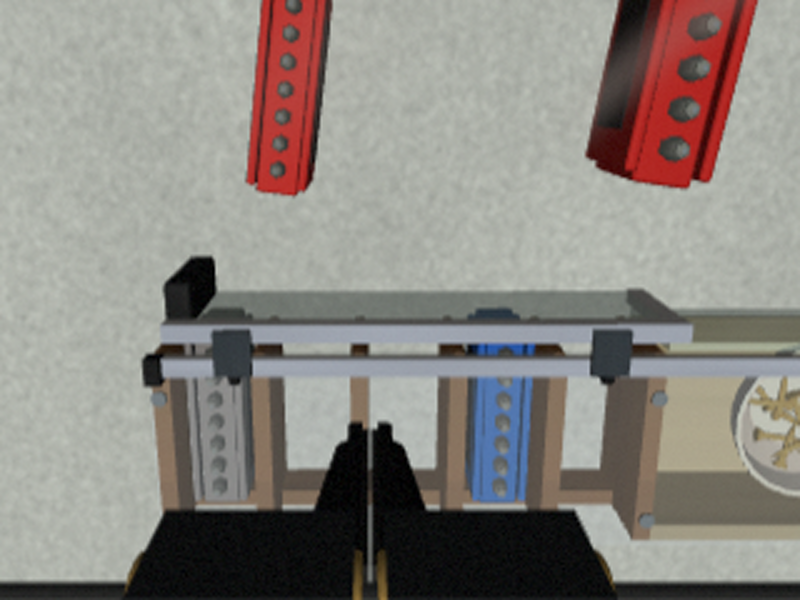

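```bash
python3 - <<'E'
from h import *
import pickle;p=pickle.load(open("w2.pkl","rb"))
f=lambda x,y,z:ray(p,(x/2.5+100,y/2.5+60),z)
for z in (60,70):
    Y=[f(c,400,z)[1] for c in (163,262,360,452,552,655)];s,o=np.polyfit([-200,-156,-112,-68,-24,20],Y,1);print(z,np.array(Y),"scale",s,"y0",o)
a=f(162,332,71);b=f(692,332,71);print("doorbar",a,b,b-a)
print("rail",f(163,366,74),f(143,370,74),f(790,366,74))
print("pull top",f(166,290,62),f(190,290,62),"bottom front",f(191,259,4),f(214,258,4))
print("backstop top front",f(290,470,25),f(580,470,25))
for z in (46,50):print("red end",f(280,193,z),f(255,190,z),f(305,190,z))
E
```

```text
60 [-181.79 -137.59  -93.83  -52.77   -8.14   37.83] scale 0.9918795400757469 y0 16.554156964975505
70 [-179.21 -136.28  -93.79  -53.91  -10.56   34.07] scale 0.9632512952930845 y0 13.413904966854275
doorbar [ 618.89 -177.75   71.  ] [614.5   45.61  71.  ] [ -4.39 223.36   0.  ]
rail [ 633.   -177.36   74.  ] [ 634.95 -185.93   74.  ] [627.78  87.8   74.  ]
pull top [ 602.86 -177.35   62.  ] [ 602.66 -167.12   62.  ] bottom front [ 601.13 -178.55    4.  ] [ 600.41 -167.2     4.  ]
backstop top front [ 704.1  -128.71   25.  ] [701.21  17.65  25.  ]
red end [ 562.83 -129.94   46.  ] [ 561.76 -140.69   46.  ] [ 561.34 -119.16   46.  ]
red end [ 562.34 -129.52   50.  ] [ 561.28 -140.15   50.  ] [ 560.87 -118.86   50.  ]
```

Boards, rail cap and door bar agree on a cabinet origin near (677, 18), yaw 0.020, with the door starting about 9 mm open. The red case centre is about (519, -127), yaw -0.075. It's the middle-sized of the three, confirmed at w1 (367,220) with a measured length of 87 mm. Next I'll push the door.

```bash
cat >> h.py <<'E'
YAW=0.020; O=np.array([676.8,18.2,0])
C=lambda x,y,z: O+R.from_euler("z",YAW).apply([x,y,z])      # cabinet -> world
inv=lambda X: R.from_euler("z",-YAW).apply(np.asarray(X)-O)
def st(t=""):
    s=status.state();print(t,round(s["t"],2),"cab",inv(s["position"]),"F",s["force"])
E
python3 - <<'E'
from h import *
ctrl.goto(C(-80,-240,120),down(YAW)); ctrl.move_l(C(-80,-240,14),max_speed=200); st("down")
ctrl.move_l(C(-80,-222,14)); f0=status.state()["force"]
for y in np.arange(-218,-196,2):
    ctrl.move_l(C(-80,y,14),max_speed=60)
    if status.state()["force"][1]-f0[1]<-0.7: break
st("contact")
ctrl.move_l(C(-80,-84,14),max_speed=70); st("push"); ctrl.move_l(C(-80,-74,14),max_speed=25); st("end")
ctrl.move_l(C(-80,-84,14)); ctrl.move_l(C(-90,-90,120),max_speed=200)
ctrl.goto(C(-95,-100,235),down(YAW)); ctrl.hold(0.2)
import pickle
p=cams.camera_params("wrist");im=cams.get_image("wrist");cv2.imwrite("pics/w3.png",im);pickle.dump(p,open("w3.pkl","wb"))
cv2.imwrite("pics/w3b.png",cv2.resize(im[60:300,100:420],None,fx=2.5,fy=2.5,interpolation=cv2.INTER_CUBIC));st()
E
```

```text
down 7.49 cab [ -79.07 -239.7    15.48] F [-0.1  -1.    0.07]
contact 10.26 cab [ -80.03 -199.83   13.99] F [ 0.05 -0.84 -0.2 ]
push 12.07 cab [-79.86 -84.21  14.03] F [-0.3   0.45  0.55]
end 12.62 cab [-80.06 -73.75  13.99] F [ 0.03  0.35 -0.14]
 14.33 cab [-95.28 -99.83 233.46] F [-0.48 -0.04 -0.16]
```

View pics/w3b.png

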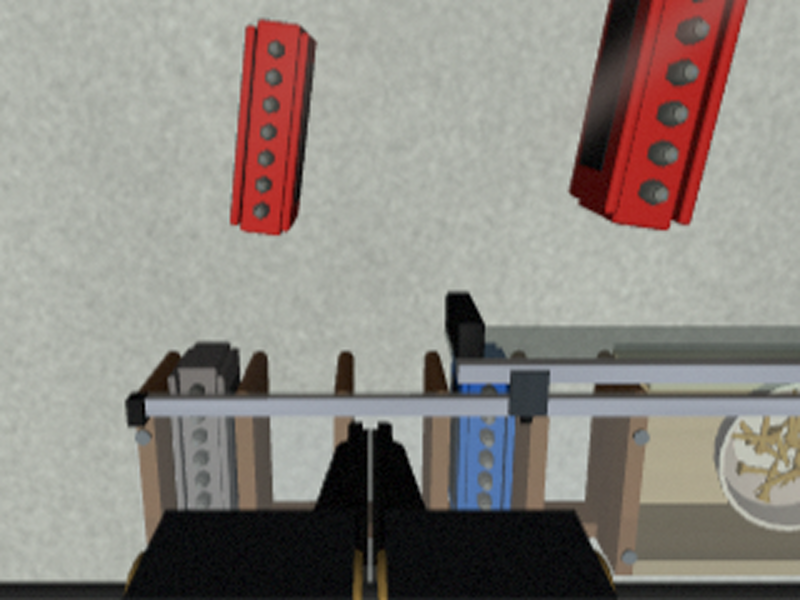

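Gaps now: grey is in the first, blue in the fourth, and the third is open. The door's right edge is at col 460, just past board 4 (425–447). I'll compute the door value and the red case pose from this view.

```bash
python3 - <<'E'
from h import *
import pickle;p=pickle.load(open("w3.pkl","rb"))
f=lambda x,y,z:inv(ray(p,(x/2.5+100,y/2.5+60),z))
print("door edge",f(460,370,71),"cap",f(128,410,74))
print("pull bottom",f(446,294,4),f(470,294,4),"pull top",f(456,325,62),f(484,325,62))
print("board front tops z60",[f(c,357,60) for c in (260,345,432)])
print("board front",[f(c,365,50) for c in (345,432)], "blue end top",f(485,347,46),"grey end top",f(212,345,46))
print("red near/far, z48",f(282,22,48),f(264,233,48))
E
```

```text
door edge [-62.78 -61.49  71.  ] cap [ -45.83 -202.72   74.  ]
pull bottom [-79.74 -61.87   4.  ] [-79.74 -49.98   4.  ] pull top [-80.06 -62.8   62.  ] [-80.06 -50.81  62.  ]
board front tops z60 [array([ -65.03, -147.52,   60.  ]), array([ -65.03, -110.5 ,   60.  ]), array([-65.02, -72.6 ,  60.  ])]
board front [array([ -58.03, -110.82,   50.  ]), array([-58.02, -71.71,  50.  ])] blue end top [-65.25 -47.63  46.  ] grey end top [ -66.21 -170.89   46.  ]
red near/far, z48 [-202.59 -135.02   48.  ] [-117.35 -145.33   48.  ]
```

The door is at about 0.142, so the third gap is clear and the fourth is nearly all covered. The red case is at cabinet (-160, -141), yaw about -0.11. I'll push it sideways with two spread fingertips, which also straightens it.

```bash
python3 - <<'E'
from h import *
import pickle
best=[]
for s in (1,-1):
    o=down(YAW+s*np.pi/2);q=[kinematics.solve_ik(C(-160,y,z),o) for y,z in((-198,120),(-198,12),(-113,12))]
    print(s,q); 
    if all(x is not None for x in q): best.append((abs(np.array(q)[:,5]).max(),s))
s=min(best)[1];o=down(YAW+s*np.pi/2)
set_gripper(40)
ctrl.goto(C(-160,-198,130),o); ctrl.move_l(C(-160,-198,12),max_speed=200); st("down")
ctrl.move_l(C(-160,-170,12)); ctrl.move_l(C(-160,-118,12),max_speed=50); st("p");ctrl.move_l(C(-160,-113,12),max_speed=20); st("end")
ctrl.move_l(C(-160,-130,12)); ctrl.move_l(C(-160,-140,130),max_speed=250)
set_gripper(0)
ctrl.goto(C(-150,-100,235),down(YAW)); ctrl.hold(0.2)
p=cams.camera_params("wrist");im=cams.get_image("wrist");cv2.imwrite("pics/w4.png",im);pickle.dump(p,open("w4.pkl","wb"))
cv2.imwrite("pics/w4b.png",cv2.resize(im[0:240,100:420],None,fx=2.5,fy=2.5,interpolation=cv2.INTER_CUBIC));st()
E
```

```text
1 [array([-0.46,  0.51,  1.84,  0.  ,  0.8 ,  2.66]), array([-0.46,  0.67,  1.91,  0.  ,  0.56,  2.66]), None]
-1 [array([-0.46,  0.51,  1.84, -0.  ,  0.8 , -0.48]), array([-0.46,  0.67,  1.91, -0.  ,  0.56, -0.48]), array([-0.31,  0.66,  1.97, -0.  ,  0.52, -0.33])]
down 17.16 cab [-159.5  -198.09   12.78] F [-0.07  0.35 -0.48]
p 18.68 cab [-160.14 -118.05   11.89] F [-0.13 -0.56  0.72]
end 19.08 cab [-160.03 -112.87   12.  ] F [-1.03  1.42 -0.01]
 22.39 cab [-150.04 -100.08  234.76] F [0.78 0.93 1.24]
```

View pics/w4b.png

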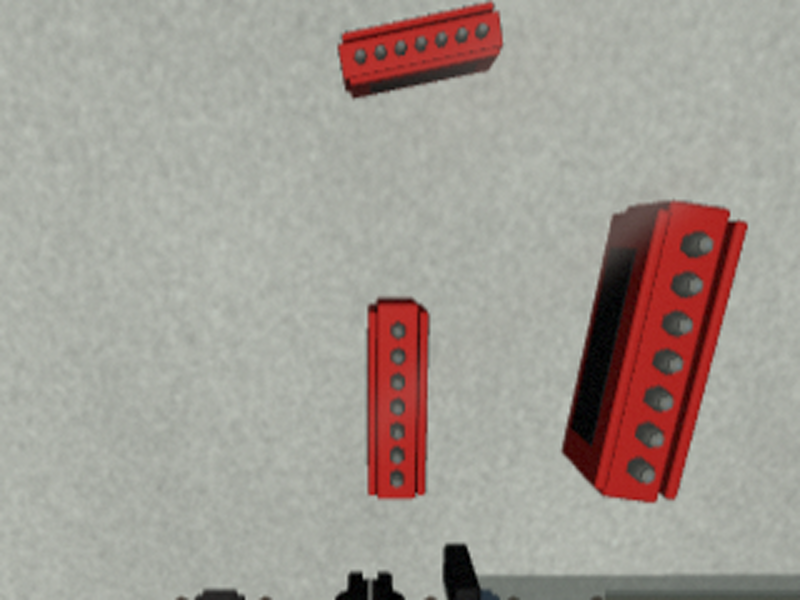

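The red case now stands square, from (398,302) to (397,497), with nothing disturbed nearby. Next I'll push it in along the gap axis.

```bash
python3 - <<'E'
from h import *
import pickle;p=pickle.load(open("w4.pkl","rb"))
f=lambda x,y,z:inv(ray(p,(x/2.5+100,y/2.5),z))
a=f(397.5,304,48);b=f(396.5,497,48);print("red",a,b,(a+b)/2); yc=(a+b)[1]/2
if not abs(yc+90)<4: raise SystemExit
y=yc
ctrl.goto(C(-232,y,130),down(YAW)); ctrl.move_l(C(-232,y,14),max_speed=200); st("down")
ctrl.move_l(C(-222,y,14)); ctrl.move_l(C(-130,y,14),max_speed=70); st("pre-mouth")
for x in np.arange(-120,-71,10):
    ctrl.move_l(C(x,y+(-90-y)*(x+130)/60,14),max_speed=50); st()
    if np.linalg.norm(status.state()["force"][:2])>8: print("FORCE"); break
else:
    for x in np.arange(-68,-56,1.5):
        ctrl.move_l(C(x,-90,14),max_speed=20); st()
        if np.linalg.norm(status.state()["force"][:2])>10: print("HOME?"); break
E
```

```text
red [-204.79  -88.4    48.  ] [-119.57  -88.06   48.  ] [-162.18  -88.23   48.  ]
down 23.72 cab [-230.93  -88.51   14.83] F [-0.05  0.45  0.5 ]
pre-mouth 25.43 cab [-130.07  -88.28   14.03] F [ 0.16  0.24 -0.12]
 25.78 cab [-119.6   -88.55   13.96] F [-0.28 -0.28 -0.36]
 26.13 cab [-109.65  -88.83   13.94] F [-0.31  0.53  0.57]
 26.48 cab [-99.66 -89.13  13.97] F [-1.2  -0.22 -0.07]
 26.83 cab [-89.68 -89.43  13.94] F [-0.36 -0.24  0.88]
 27.18 cab [-79.66 -89.75  13.97] F [-0.59 -0.26  0.04]
 27.93 cab [-67.9  -90.01  14.03] F [-0.04  0.46 -0.31]
 28.18 cab [-66.38 -90.04  14.  ] F [ 0.03 -0.75 -0.12]
 28.43 cab [-65.69 -89.93  13.95] F [-4.8  -0.64  2.85]
 28.68 cab [-65.69 -89.87  13.95] F [-12.71  -1.28   8.21]
HOME?
```

```bash
python3 - <<'E'
from h import *
import pickle
ctrl.move_l(C(-62.2,-90,14),max_speed=20); st("harder")
ctrl.move_l(C(-80,-90,14),max_speed=100); ctrl.move_l(C(-95,-90,120),max_speed=250)
ctrl.goto(C(-60,-130,235),down(YAW)); ctrl.hold(0.2)
p=cams.camera_params("wrist");im=cams.get_image("wrist");cv2.imwrite("pics/w5.png",im);pickle.dump(p,open("w5.pkl","wb"))
cv2.imwrite("pics/w5b.png",cv2.resize(im[20:260,120:440],None,fx=2.5,fy=2.5,interpolation=cv2.INTER_CUBIC));st()
E
```

```text
harder 28.93 cab [-65.73 -89.81  13.95] F [-19.34  -2.98  13.1 ]
 30.66 cab [ -60.37 -129.61  233.65] F [ 0.21  0.7  -0.36]
```

View pics/w5b.png

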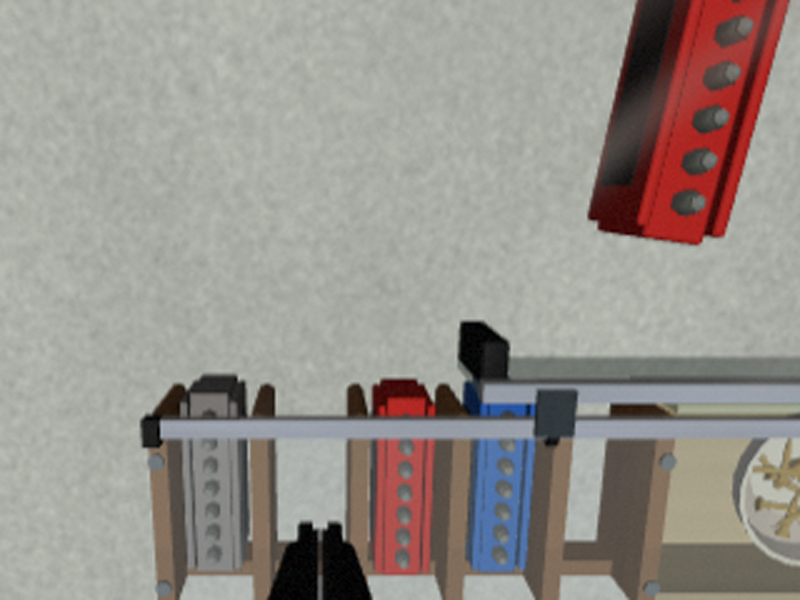

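The red case is in gap 3, its front end at row 382 in line with grey (377) and blue (384) along the cabinet's slant. It didn't move under 19 N, so it is home. Now I'll shut the door.

```bash
python3 - <<'E'
from h import *
import pickle
ctrl.goto(C(-81,-30,130),down(YAW)); ctrl.move_l(C(-81,-30,14),max_speed=200); st("down")
ctrl.move_l(C(-81,-36,14)); ctrl.move_l(C(-81,-165,14),max_speed=75); st("push")
for y in np.arange(-168,-190,-2):
    ctrl.move_l(C(-81,y,14),max_speed=25); st()
    if abs(status.state()["force"][1])>6: print("STOP"); break
ctrl.move_l(C(-81,-168,14),max_speed=80); ctrl.move_l(C(-100,-150,130),max_speed=250)
ctrl.goto(C(-90,-110,235),down(YAW)); ctrl.hold(0.2)
p=cams.camera_params("wrist");im=cams.get_image("wrist");cv2.imwrite("pics/w6.png",im);pickle.dump(p,open("w6.pkl","wb"))
cv2.imwrite("pics/w6b.png",cv2.resize(im[60:300,100:420],None,fx=2.5,fy=2.5,interpolation=cv2.INTER_CUBIC));st()
E
```

```text
down 32.03 cab [-80.1  -30.67  15.22] F [0.15 0.37 0.27]
push 34.15 cab [ -81.1  -164.75   13.93] F [-0.02 -0.27  0.85]
 34.42 cab [ -81.07 -168.09   13.95] F [-0.33 -0.13  0.04]
 34.67 cab [ -80.99 -170.17   13.99] F [ 0.2  -0.06  0.34]
 34.92 cab [ -81.   -172.18   14.03] F [-0.9  -0.58 -0.35]
 35.17 cab [ -80.99 -174.18   14.02] F [ 0.67 -0.68 -1.02]
 35.42 cab [ -81.01 -176.16   13.98] F [-0.1   0.64 -0.58]
 35.67 cab [ -80.97 -178.17   14.03] F [-0.27 -0.43 -0.25]
 35.92 cab [ -80.98 -180.16   14.01] F [ 0.64 -0.44  0.03]
 36.17 cab [ -81.06 -180.93   13.98] F [-0.17  8.52  0.79]
STOP
 37.89 cab [ -90.34 -110.34  233.4 ] F [-0.4   0.13  0.21]
```

View pics/w6b.png

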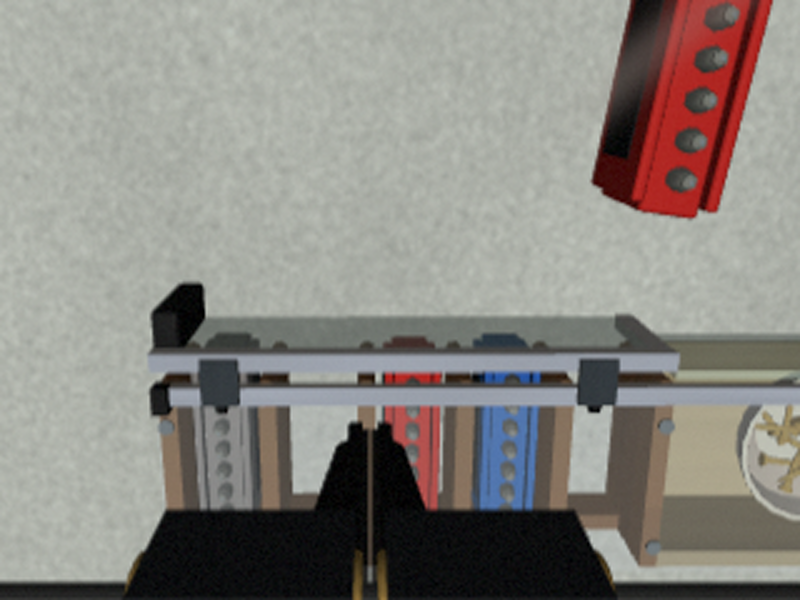

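The door bar's right end (150) is now flush with the rail end cap (150). It stopped hard at 8.5 N with TCP y = -180.9, where -180 was expected. Red is home behind the glass and nothing else has moved, so I'm handing in.

```bash
python3 -c "
from h import *
job.sign_off(); st()"
```

```text
the job is handed in; nothing more can be done
the job is handed in; nothing more can be done
```

The red bit case is fully in the third gap and the door is shut again. I handed the job in at about 38 s of the 72 s allowed.

- **Door opening:** I pushed the finger pull with closed fingertips from about 9 mm open to about 0.142. At that point the third gap was clear and nearly all of the fourth was still covered.
- **Red case:** This was the middle-sized of the three look-alikes, measured at 87 mm long. Two spread fingertips pushed it sideways and straightened it, then closed fingertips pushed it into the third gap. It was never gripped or lifted.
- **Fully home:** It did not move under a 19 N push, and its front end lined up with the grey and blue cases. It stopped 2.7 mm earlier than my cabinet estimate predicted. My estimate of the cabinet's depth position was only good to 2–3 mm, so I put the gap down to that. There was also an unexplained upward force of up to 13 N on the tool during that push.
- **Door shut:** The door came to a hard stop at 8.5 N within 1 mm of the expected position, and the last picture shows it flush with the rail end.
- **Other things:** The grey and blue cases were in place in the last picture. The battery, punch and glue were not in it, but no push went near them.

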